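Clear the gauging fixture and present the cast lever over it

ROBOT

A 6-joint arm with a two-finger parallel gripper is mounted at the origin on the work surface. World frame = base frame: x ahead of the robot, y to its left, z up, the work surface at z = 0. Lengths are in mm, angles in rad, forces in N, time in s.
With the tool pointing down it reaches from about 275 to 1000 mm from the base axis. Payload 8.4 kg.
Tool frame: the origin (TCP) lies on the centre line of the jaws, within the pads' length; the fingertips stand 25 mm ahead of it and the grasp point (between the pads) lies 6 mm ahead of it; z points along the fingers, x is the direction in which the jaws open and shut, and the axes are right-handed (so a half turn about z gives the same grasp; the last joint's range is limited). The gripper opens to 85 mm and grips with 20 to 120 N. Pads are 22 mm wide; open, the fingers measure 114 mm over their backs; the gripper's body (76 mm by 85 mm) begins 54 mm behind the grasp point. The pads swing forward as they close: fully open they stand 13 mm farther back than shut.
Start: joints at [1.27, 0.353, 1.633, -0, 1.155, -0.002], TCP at [183.982, 597.31, 256.281] pointing down, gripper open.
Joint ranges: [-2.63, 2.63], [-0.92, 2.1], [0.06, 2.66], [-1.3, 4.44], [0, 2.69], [-3.02, 3.02]. Speed limits (rad/s): [2.22, 2.22, 2.79, 3.14, 3.14, 3.14].

INTERFACE

Orientations are given as [roll, pitch, yaw] about the fixed x, y, z axes, in that order (R = Rz(yaw) Ry(pitch) Rx(roll)).
In Python, from rig import r gives the robot as it stands. The module is installed in compiled form; this text tells all that it offers.
- The arm moves only by the tool jog_arm, never from a script. Its argument "deltas" is a list of rows, each an object with "gripper": the gripper command: -1 is fully open, 1 is shut, values between are in proportion; "translation": the shift along the world's x, y, z in units of 10 cm (1.0 is 10 cm), a list of three; "dr": the turn, a rotation vector about the world's x, y, z in units of pi/2 rad (1.0 is pi/2 rad), a list of three. In form: [{"gripper": gripper, "translation": [x, y, z], "dr": [wx, wy, wz]}, ...]. A call has 1 to 12 rows; each row shifts and turns the commanded pose from where the row before left it; what a row does not reach is not made up. A row lasts 1/12 s, in which the tool goes at most 41.7 mm and 7.16 degrees, less where a joint would pass 70% of its speed; a pose out of reach is approached as far as the arm can. A call with a number of a shift or a turn outside -1 to 1 is refused whole. A call with a gripper value outside its range is refused whole. The fingers move at their own pace and stop on an object; "squeeze" is the grip in N (left out, the last holds). Time passes only in rows, so rows that do not move let the fingers close. It gives the time, the measured TCP pose, the force and the opening at its end, in the units of the state.
- r.sense(): the state, without advancing time (a new reading comes with each control period).
- r.grab_frame(name): name is "scene" or "top" or "wrist"; returns the picture (480x640x3 uint8, blue, green, red); there is no depth.
- r.calibration(name): a dict with "mtx" (3x3 intrinsics, pixels), "k1" (the pictures are not rectified: a ray, as slopes to the right and down, at radius r is drawn at 1 + k1 r^2 times it, then the intrinsics apply), "world_from_camera" (4x4, takes a point from camera to world coordinates). Camera axes: x right, y down, z forward; pixel columns grow to the right and rows downward; lengths in mm; the calibration is good to about 2 mm. A picture is of the moment at which its call begins: read the wrist's pose just before it. calibration takes no time and is no camera call; for the wrist camera it gives the pose at the moment of the call.
- r.sign_off(): hands the job in, once; it reports no verdict.
The state is a dict: "clock": time; "qpos": joint angles; "qvel": joint speeds; "joint_efforts": joint torques, N m; "eef_pos": TCP position; "tcp_rot": TCP orientation; "contact_force": force on the tool from outside, world axes, zero at the start; "wrist_torque": the same for the moment, N m; "opening": opening from 0.0 (shut) to 1.0 (fully open).
Only numpy, scipy, OpenCV 4.12 (cv2) and the standard library are available. Lean on these libraries where they do the work, as an engineer would, in place of code of your own. Each camera call takes 0.05 s, during which the arm holds its last target. There are 200 camera calls.

TASK

First clear the blue gauging fixture: pick up the two steel setting plugs standing on it and drop both into the black bowl. Then lift the cast aluminium lever by its balance point and hold it level a few centimetres above the fixture, big bore centred over the brass pin and small eye over the small rest, ready to be lowered on. Finish while still holding it there, touching nothing else with it, and leave the bowls and the other things on the bench where they are.

Things in the scene. Friction and masses are not known exactly. Their poses are not given: they have to be found in the camera images.
- lever: Loose cast-aluminium lever, 0.3 to 0.5 kg, 217 mm long, lying level: big boss (48 mm diameter, 44 tall, upright 22 mm through bore), straight web (14 mm wide; from 20 to 40 mm above the underside), small eye (26 mm diameter, 44 tall). Big end is heavier. Origin: on the underside plane, below the balance point; x along the web from boss to eye (bore axis at x = -58 mm, eye at +122 mm), z up.
- lever_balance (a point): The balance point (centre of mass along the lever), in the middle of the web: 30 mm above the lever's underside, 58 mm from the big bore's axis and 122 mm from the small eye's. Not marked on the part.
- lever_bore (a point): Centre of the lower mouth of the lever's big bore, on the underside of the big boss.
- lever_eye (a point): Centre of the lower mouth of the lever's small eye, on the underside of the small boss.
- fixture: Gauging fixture fixed to the bench: blue plate 240 x 90 mm, 15 thick; at x = -90 mm a steel seat disc (48 mm diameter, 12 high) with a brass pin on it (16 mm diameter, top 52 mm above the bench); at x = +90 mm a small steel rest disc (26 mm diameter, top 27 mm above the bench). Origin: centre of the plate's underside; x from pin to rest, z up.
- fixture_pin (a point): Centre of the top of the brass locating pin, 52 mm above the bench. The lever's big bore belongs over it.
- fixture_rest (a point): Centre of the top of the small rest disc, 27 mm above the bench, 180 mm from the pin's axis. The lever's small eye belongs over it.
- plug_red: Steel setting plug, upright cylinder 18 mm in diameter, 42 mm tall, 80 g, with a red band and top; it stands loose on the fixture's plate (15 mm above the bench) between pin and rest, nearer the pin. Origin: centre of its underside, z along its axis.
- plug_yellow: Like the red plug, with a yellow band and top; it stands on the plate between pin and rest, nearer the rest. Origin: centre of its underside.
- bowl_black: Black plastic bowl, loose, about 0.25 kg, open upwards: 136 mm across the rim, 90 mm across the foot, 70 mm high, wall 3 mm, floor 5 mm thick. Origin: centre of its underside. The plugs go in here. It and the grey bowl may stand in each other's place.
- bowl_grey: Light grey bowl of the same shape and size, not to be used. Origin: centre of its underside.
- jar: Small amber jar with white cap, 52 mm in diameter, 70 mm tall, a bystander beyond lever and fixture. Origin: centre of its underside.
- marker: Blue marker pen lying flat, 16 mm in diameter, about 120 mm long, a bystander between lever and fixture, on the robot side. Origin on its underside, x along it.

How it is judged:
By the outcome, as a careful person would: the job done as asked, in the order asked, and still so for the second after the job is handed in, while the arm keeps its last pose, push and grip.
It also fails if it takes over 67 s, if anything falls off the work surface, if the arm or the gripper's body presses on something with over 40 N, if the wrist force passes 120 N, or if a joint passes its speed limit or range.

## Working session

There is one attempt and no reset: what is moved stays moved. The work goes in short steps, Python scripts to look and compute and a tool call to move; the robot and the scene stay as the last step left them, time stands still between calls to the robot, and variables do not carry over. Pictures are saved under pics/ and viewed, about 8 in all and at most 12, crops included, and the job is handed in when it is done.

Besides the shell and the picture viewer there is one more tool, called after "Call:" as name(argument=value, ...) on one line, values as JSON. jog_arm: Moves the arm, as the interface text tells. Shifts and turns lie within -1 to 1; 1 stands for 10 cm of shift or pi/2 rad of turn. Its arguments: {"type":"object","properties":{"deltas":{"type":"array"},"squeeze":{"type":"number"}},"required":["deltas"]}

```bash
mkdir -p pics; cat > h.py <<'E'
import numpy as np, cv2
from rig import r
def grab(n,f):
    c=r.calibration(n); im=r.grab_frame(n); cv2.imwrite('pics/'+f,im); return im,c
def ray(c,uv):
    K=np.array(c['mtx'],float);T=np.array(c['world_from_camera'],float);k=c['k1']
    p=cv2.undistortPoints(np.array([[uv]],float),K,np.array([k,0,0,0,0.]))[0,0]
    return T[:3,3],T[:3,:3]@np.array([p[0],p[1],1])
def onz(c,uv,z):
    o,d=ray(c,uv); return o+d*(z-o[2])/d[2]
E
python3 - <<'E'
from h import *
print(r.sense())
ims=[]
for n in('scene','top','wrist'):
    im,c=grab(n,n+'0.png'); print(n,np.round(c['mtx'],1).tolist(),c['k1'],np.round(c['world_from_camera'],3).tolist())
E
```

```text
{'clock': 0.0, 'qpos': array([ 1.26961291e+00,  3.53651444e-01,  1.63413735e+00,  1.06247798e-05,
        1.15515872e+00, -2.39807308e-03]), 'qvel': array([ 0.00153652, -0.00095465,  0.00096346,  0.00051682, -0.00036653,
        0.00062987]), 'joint_efforts': array([-2.59026347e-04, -6.05253196e+01, -3.42063224e+01, -3.15538819e-05,
        9.44662490e-03, -1.34762396e-05]), 'eef_pos': array([183.84298742, 596.89955556, 255.55820636]), 'tcp_rot': array([-3.14157969e+00,  1.35483224e-03,  1.27200670e+00]), 'contact_force': array([-0.11638771,  0.41272582,  0.3666389 ]), 'wrist_torque': array([-0.00621931, -0.03579101,  0.01840632]), 'opening': 1.0002731131631715}
scene [[580.0, 0.0, 324.5], [0.0, 580.0, 244.6], [0.0, 0.0, 1.0]] -0.10312617484643825 [[-0.156, 0.693, -0.704, 1316.547], [0.988, 0.104, -0.116, 121.036], [-0.007, -0.713, -0.701, 817.238], [0.0, 0.0, 0.0, 1.0]]
top [[517.9, 0.0, 322.8], [0.0, 517.9, 239.6], [0.0, 0.0, 1.0]] 0.05142726745476244 [[-0.011, -0.982, 0.187, 345.875], [-1.0, 0.009, -0.016, 13.278], [0.014, -0.187, -0.982, 1099.137], [0.0, 0.0, 0.0, 1.0]]
wrist [[406.5, 0.0, 321.7], [0.0, 406.5, 234.1], [0.0, 0.0, 1.0]] -0.07083778807614141 [[0.294, 0.906, 0.305, 105.356], [0.956, -0.279, -0.095, 621.697], [-0.001, 0.32, -0.947, 374.395], [0.0, 0.0, 0.0, 1.0]]
```

View pics/top0.png

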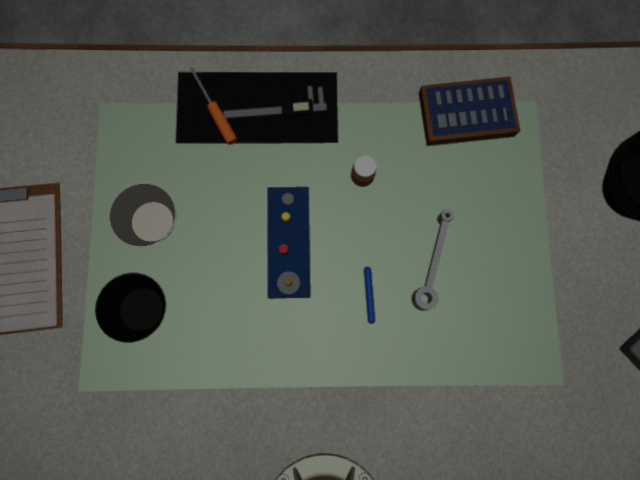

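View pics/scene0.png

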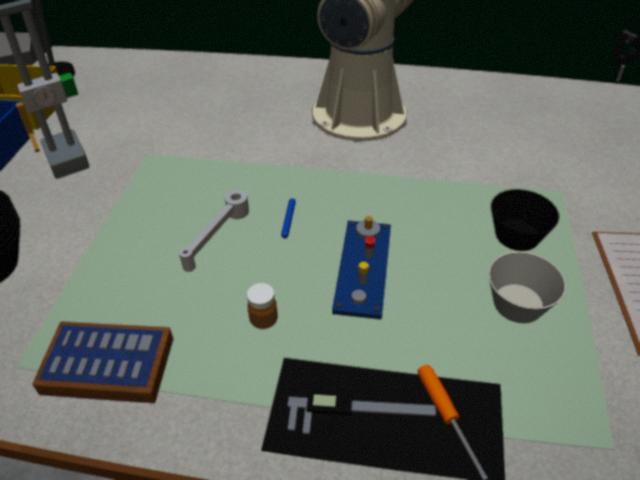

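The top view shows the fixture upright at (288,242), with the pin at (288,282), the red plug at (283,249), the yellow plug at (286,216) and the rest at (288,199). The lever's boss is at (426,298) and its eye at (447,215). The black bowl is at (131,307), the grey bowl at (142,215), the marker at (369,295) and the jar at (364,168). The scene view agrees.

```bash
python3 - <<'E'
from h import *
c=r.calibration('top');cs=r.calibration('scene');im=cv2.imread('pics/top0.png');sc=cv2.imread('pics/scene0.png')
def blob(im,box,f):
    x0,y0,x1,y1=box;s=cv2.cvtColor(im[y0:y1,x0:x1],cv2.COLOR_BGR2HSV).astype(int);m=f(s[...,0],s[...,1],s[...,2])
    n,l,st,ce=cv2.connectedComponentsWithStats(m.astype(np.uint8));k=1+np.argmax(st[1:,4]);return ce[k]+[x0,y0],st[k]
def tri(a,b):
    o1,d1=ray(c,a);o2,d2=ray(cs,b);s=np.linalg.lstsq(np.c_[d1,-d2],o2-o1,rcond=None)[0]
    p,q=o1+s[0]*d1,o2+s[1]*d2;return (p+q)/2,np.linalg.norm(p-q)
red=lambda h,s,v:((h<8)|(h>172))&(s>140)&(v>70)
yel=lambda h,s,v:(h>18)&(h<34)&(s>130)&(v>90)
for nm,f,b1,b2 in(('red',red,(270,235,300,262),(355,228,385,255)),('yel',yel,(270,205,300,230),(350,255,380,280))):
    a,s1=blob(im,b1,f);b,s2=blob(sc,b2,f);print(nm,a,s1,b,s2,onz(c,a,57).round(1),tri(a,b))
pl,s=blob(im,(255,175,320,310),lambda h,s,v:(h>95)&(h<130)&(s>120));print('plate',pl,s)
x0,y0,x1,y1=255,175,320,310
hs=cv2.cvtColor(im,cv2.COLOR_BGR2HSV)
m=np.zeros(im.shape[:2],np.uint8);m[y0:y1,x0:x1]=cv2.inRange(hs,(95,120,20),(130,255,255))[y0:y1,x0:x1]
R=cv2.minAreaRect(cv2.findNonZero(m));q=np.array([onz(c,p,15)[:2] for p in cv2.boxPoints(R)]);print('platecorners',q.round(1).tolist(),q.mean(0).round(1),np.linalg.norm(np.diff(q,axis=0),axis=1).round(1))
for n,p,z in(('pin',(288,282),52),('rest',(288,199),27),('boss',(425.5,297),44),('eye',(447,215),44),('jar',(364,164),70),('m1',(367,269),14),('m2',(372,321),14)): print(n,onz(c,p,z).round(1))
# lever outline
mm=np.zeros_like(m);mm[200:315,405:460]=cv2.inRange(hs,(0,0,60),(180,45,255))[200:315,405:460]
cv2.imwrite('pics/lev.png',cv2.resize(np.hstack([im[200:315,405:460],cv2.cvtColor(mm,cv2.COLOR_GRAY2BGR)[200:315,405:460],im[185:300,262:317]]),None,fx=4.5,fy=4.5,interpolation=2))
# black bowl rim
mb=np.zeros_like(m);mb[260:355,80:180]=cv2.inRange(hs,(0,0,0),(180,255,45))[260:355,80:180]
k=max(cv2.findContours(mb,0,1)[0],key=cv2.contourArea);e=cv2.minEnclosingCircle(k);print('bowl',e,cv2.boundingRect(k),onz(c,e[0],70).round(1),[onz(c,(e[0][0]+d,e[0][1]),70).round() for d in(-e[1],e[1])])
E
```

```text
red [282.98214286 248.33928571] [ 9 10  9  8 56] [369.56962025 241.39240506] [11  8  8 12 79] [526.6  77.9  57. ] (array([527.48349896,  77.92098824,  52.29723562]), np.float64(0.5106821281409041))
yel [285.36363636 215.90909091] [12  8  8  7 44] [363.29824561 265.49122807] [ 9  7  9  8 57] [594.5  73.2  57. ] (array([594.848062  ,  73.09689618,  55.64657619]), np.float64(0.2978349927076554))
plate [288.22733498 239.76855656] [  13   12   42  111 3651]
platecorners [[669.1, 113.2], [668.6, 24.4], [430.5, 26.0], [431.4, 111.3]] [549.9  68.7] [ 88.8 238.1  85.3]
pin [458.3  67.8  52. ]
rest [638.7  69.3  27. ]
boss [ 426. -211.   44.]
eye [ 596.7 -264.4   44. ]
jar [700.9 -90.9  70. ]
m1 [488.2 -96.8  14. ]
m2 [ 379.8 -104.1   14. ]
bowl ((130.18524169921875, 307.486083984375), 35.943695068359375) (95, 273, 71, 69) [410.2 373.6  70. ] [array([411., 442.,  70.]), array([409., 305.,  70.])]
```

View pics/lev.png

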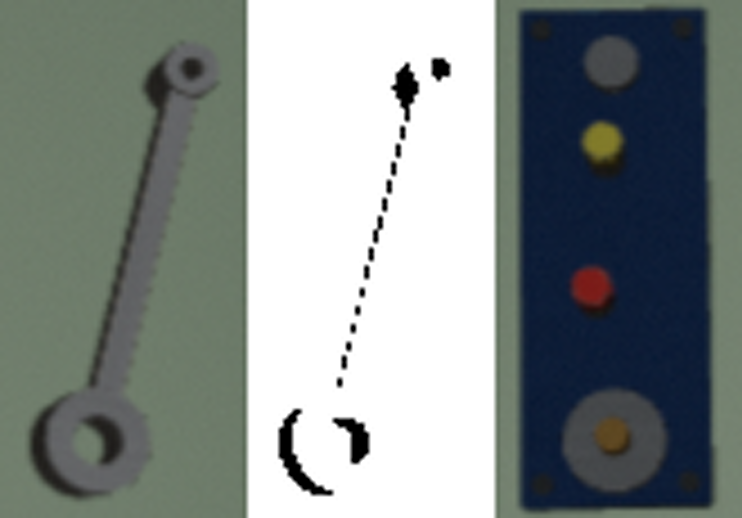

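Call:
jog_arm(deltas=[{"gripper": -1,"translation": [0.214,-0.325,0],"dr": [0,0,0.0634]},{"gripper": -1,"translation": [0.214,-0.325,0],"dr": [0,0,0.0634]},{"gripper": -1,"translation": [0.214,-0.325,0],"dr": [0,0,0.0634]},{"gripper": -1,"translation": [0.214,-0.325,0],"dr": [0,0,0]},{"gripper": -1,"translation": [0.214,-0.325,0],"dr": [0,0,0]},{"gripper": -1,"translation": [0.214,-0.325,0],"dr": [0,0,0]},{"gripper": -1,"translation": [0.214,-0.325,0],"dr": [0,0,0]},{"gripper": -1,"translation": [0.214,-0.325,0],"dr": [0,0,0]},{"gripper": -1,"translation": [0.214,-0.325,0],"dr": [0,0,0]},{"gripper": -1,"translation": [0.214,-0.325,0],"dr": [0,0,0]},{"gripper": -1,"translation": [0.214,-0.325,-0.1],"dr": [0,0,0]},{"gripper": -1,"translation": [0.214,-0.325,-0.1],"dr": [0,0,0]}], squeeze=40)

```text
clock: 1.15
eef_pos: [441.8, 205.7, 236.6]
tcp_rot: [3.14, -0.001, 1.571]
contact_force: [0.7, -1.2, -0.2]
opening: 0.999
```

Call:
jog_arm(deltas=[{"gripper": -1,"translation": [0.214,-0.325,-0.1],"dr": [0,0,0]},{"gripper": -1,"translation": [0.214,-0.325,-0.1],"dr": [0,0,0]},{"gripper": -1,"translation": [0.214,-0.325,-0.1],"dr": [0,0,0]},{"gripper": -1,"translation": [0.22,-0.32,-0.1],"dr": [0,0,0]},{"gripper": -1,"translation": [0,0,-0.2],"dr": [0,0,0]},{"gripper": -1,"translation": [0,0,0],"dr": [0,0,0]},{"gripper": -1,"translation": [0,0,0],"dr": [0,0,0]}])

```text
clock: 1.73
eef_pos: [525.8, 77.5, 175.4]
tcp_rot: [-3.138, 0.0, 1.57]
contact_force: [-0.6, 0.6, 0.4]
opening: 1.001
```

```bash
python3 - <<'E'
from h import *
im,c=grab('wrist','w1.png');s=r.sense();print(s['clock'],s['eef_pos'],s['tcp_rot'],np.round(c['world_from_camera'],3).tolist())
hs=cv2.cvtColor(im,cv2.COLOR_BGR2HSV)
for n,l,h in(('red',(172,140,60),(180,255,255)),('red2',(0,140,60),(8,255,255)),('yel',(20,130,70),(34,255,255))):
    m=cv2.inRange(hs,l,h);k,lab,st,ce=cv2.connectedComponentsWithStats(m)
    for i in range(1,k):
        if st[i,4]>60: print(n,st[i],ce[i].round(1),onz(c,ce[i],57).round(1))
E
```

```text
1.7833 [526.30810589  78.17356968 176.29081185] [-3.14008029e+00 -3.57091049e-05  1.57079574e+00] [[0.001, 0.948, 0.317, 444.038], [1.0, -0.001, -0.0, 77.984], [0.0, 0.317, -0.948, 294.401], [0.0, 0.0, 0.0, 1.0]]
red [309 221  28  19 151] [322.4 226.3] [518.3  78.4  57. ]
red2 [311 231  25  22 441] [323.3 241.6] [528.2  78.9  57. ]
yel [295 116  26  27 528] [307.5 129.2] [460.3  70.   57. ]
yel [303 314  27  21 247] [316.7 321.4] [584.6  74.5  57. ]
yel [305 327  23  20 367] [316.  336.5] [596.3  74.1  57. ]
```

View pics/w1.png

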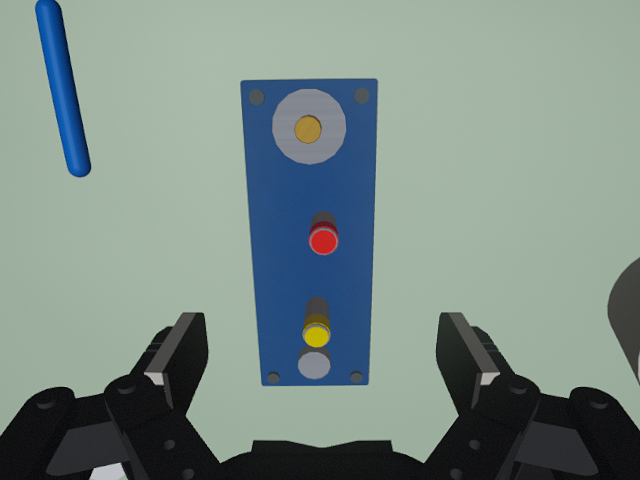

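Wrist view: red top at (323,241), yellow at (316,336), pin at (308,129). Positions agree with the top view to about 2 mm. Next I go down and grasp red.

Call:
jog_arm(deltas=[{"gripper": -1,"translation": [0.01,0.01,-0.33],"dr": [0,0,0]},{"gripper": -1,"translation": [0,0,-0.33],"dr": [0,0,0]},{"gripper": -1,"translation": [0,0,-0.33],"dr": [0,0,0]},{"gripper": -1,"translation": [0,0,-0.29],"dr": [0,0,0]},{"gripper": 1,"translation": [0,0,0],"dr": [0,0,0]},{"gripper": 1,"translation": [0,0,0],"dr": [0,0,0]},{"gripper": 1,"translation": [0,0,0],"dr": [0,0,0]},{"gripper": 1,"translation": [0,0,0],"dr": [0,0,0]},{"gripper": 1,"translation": [0,0,0],"dr": [0,0,0]},{"gripper": 1,"translation": [0,0,0],"dr": [0,0,0]},{"gripper": 1,"translation": [0,0,0],"dr": [0,0,0]},{"gripper": 1,"translation": [0,0,0],"dr": [0,0,0]}], squeeze=40)

```text
clock: 2.78
eef_pos: [529.2, 79.1, 50.2]
tcp_rot: [3.139, -0.001, 1.57]
contact_force: [-2.0, 1.1, 10.9]
opening: 0.193
```

Call:
jog_arm(deltas=[{"gripper": 1,"translation": [0,0,0.28],"dr": [0,0,0]},{"gripper": 1,"translation": [0,0,0.28],"dr": [0,0,0]},{"gripper": 1,"translation": [0,0,0.28],"dr": [0,0,0]},{"gripper": 1,"translation": [0,0,0.28],"dr": [0,0,0]},{"gripper": 1,"translation": [-0.129,0.369,0],"dr": [0,0,0]},{"gripper": 1,"translation": [-0.129,0.369,0],"dr": [0,0,0]},{"gripper": 1,"translation": [-0.129,0.369,0],"dr": [0,0,0]},{"gripper": 1,"translation": [-0.129,0.369,0],"dr": [0,0,0]},{"gripper": 1,"translation": [-0.129,0.369,0],"dr": [0,0,0]},{"gripper": 1,"translation": [-0.129,0.369,0],"dr": [0,0,0]},{"gripper": 1,"translation": [-0.129,0.369,0],"dr": [0,0,0]},{"gripper": 1,"translation": [-0.129,0.369,0],"dr": [0,0,0]}])

```text
clock: 3.78
eef_pos: [423.9, 375.8, 161.3]
tcp_rot: [3.141, -0.001, 1.571]
contact_force: [0.1, -0.4, -0.7]
opening: 0.199
```

Call:
jog_arm(deltas=[{"gripper": 1,"translation": [0,0,-0.29],"dr": [0,0,0]},{"gripper": 1,"translation": [0,0,-0.29],"dr": [0,0,0]},{"gripper": 1,"translation": [0,0,-0.28],"dr": [0,0,0]},{"gripper": 1,"translation": [0,0,0],"dr": [0,0,0]},{"gripper": 0.2,"translation": [0,0,0],"dr": [0,0,0]},{"gripper": 0.2,"translation": [0,0,0],"dr": [0,0,0]},{"gripper": 0.2,"translation": [0,0,0],"dr": [0,0,0]},{"gripper": 0.2,"translation": [0,0,0],"dr": [0,0,0]},{"gripper": 0.2,"translation": [0,0,0],"dr": [0,0,0]},{"gripper": 0.2,"translation": [0,0,0.28],"dr": [0,0,0]},{"gripper": 0.2,"translation": [0,0,0.28],"dr": [0,0,0]},{"gripper": 0.2,"translation": [0,0,0.3],"dr": [0,0,0]}])

```text
clock: 4.78
eef_pos: [424.5, 373.6, 161.4]
tcp_rot: [-3.141, 0.001, 1.571]
contact_force: [0.1, -0.6, 0.8]
opening: 0.4
```

```bash
python3 - <<'E'
from h import *
im,c=grab('wrist','w2.png');hs=cv2.cvtColor(im,cv2.COLOR_BGR2HSV)
m=cv2.inRange(hs,(0,140,50),(8,255,255))|cv2.inRange(hs,(172,140,50),(180,255,255))
k,lab,st,ce=cv2.connectedComponentsWithStats(m)
for i in range(1,k):
    if st[i,4]>40: print(st[i],ce[i].round(1),onz(c,ce[i],40).round(1))
print(r.sense()['eef_pos'])
E
```

```text
[304 219  33  23 161] [319.7 225.3] [417.6 372.8  40. ]
[308 228  26  26 515] [320. 240.] [427.3 373.   40. ]
[427.01280137 375.80207132 167.6080778 ]
```

Call:
jog_arm(deltas=[{"gripper": 0.2,"translation": [0.19,-0.333,0],"dr": [0,0,0]},{"gripper": 0.2,"translation": [0.19,-0.333,0],"dr": [0,0,0]},{"gripper": 0.2,"translation": [0.19,-0.333,0],"dr": [0,0,0]},{"gripper": -0.4,"translation": [0.19,-0.333,0],"dr": [0,0,0]},{"gripper": -0.4,"translation": [0.19,-0.333,0],"dr": [0,0,0]},{"gripper": -0.4,"translation": [0.19,-0.333,0],"dr": [0,0,0]},{"gripper": -0.4,"translation": [0.19,-0.333,0],"dr": [0,0,0]},{"gripper": -0.4,"translation": [0.19,-0.333,0],"dr": [0,0,0]},{"gripper": -0.4,"translation": [0.19,-0.333,0],"dr": [0,0,0]},{"gripper": -0.4,"translation": [0,0,0],"dr": [0,0,0]},{"gripper": -0.4,"translation": [0,0,0],"dr": [0,0,0]}])

```text
clock: 5.75
eef_pos: [596.7, 72.4, 160.7]
tcp_rot: [3.141, -0.0, 1.567]
contact_force: [0.0, 1.2, -0.2]
opening: 0.7
```

Call:
jog_arm(deltas=[{"gripper": -0.4,"translation": [0,0,-0.29],"dr": [0,0,0]},{"gripper": -0.4,"translation": [0,0,-0.29],"dr": [0,0,0]},{"gripper": -0.4,"translation": [0,0,-0.29],"dr": [0,0,0]},{"gripper": -0.4,"translation": [0,0,-0.25],"dr": [0,0,0]},{"gripper": -0.4,"translation": [0,0,0],"dr": [0,0,0]},{"gripper": 1,"translation": [0,0,0],"dr": [0,0,0]},{"gripper": 1,"translation": [0,0,0],"dr": [0,0,0]},{"gripper": 1,"translation": [0,0,0],"dr": [0,0,0]},{"gripper": 1,"translation": [0,0,0],"dr": [0,0,0]},{"gripper": 1,"translation": [0,0,0],"dr": [0,0,0]},{"gripper": 1,"translation": [0,0,0],"dr": [0,0,0]},{"gripper": 1,"translation": [0,0,0],"dr": [0,0,0]}])

```text
clock: 6.75
eef_pos: [597.1, 74.7, 50.4]
tcp_rot: [3.138, -0.001, 1.57]
contact_force: [-1.1, 2.4, 7.6]
opening: 0.197
```

Call:
jog_arm(deltas=[{"gripper": 1,"translation": [0,0,0.37],"dr": [0,0,0]},{"gripper": 1,"translation": [0,0,0.37],"dr": [0,0,0]},{"gripper": 1,"translation": [0,0,0.38],"dr": [0,0,0]},{"gripper": 1,"translation": [-0.223,0.333,0],"dr": [0,0,0]},{"gripper": 1,"translation": [-0.223,0.333,0],"dr": [0,0,0]},{"gripper": 1,"translation": [-0.223,0.333,0],"dr": [0,0,0]},{"gripper": 1,"translation": [-0.223,0.333,0],"dr": [0,0,0]},{"gripper": 1,"translation": [-0.223,0.333,0],"dr": [0,0,0]},{"gripper": 1,"translation": [-0.223,0.333,0],"dr": [0,0,0]},{"gripper": 1,"translation": [-0.223,0.333,0],"dr": [0,0,0]},{"gripper": 1,"translation": [-0.223,0.333,0],"dr": [0,0,0]},{"gripper": 1,"translation": [-0.223,0.333,0],"dr": [0,0,0]}])

```text
clock: 7.75
eef_pos: [394.0, 375.6, 161.5]
tcp_rot: [3.14, -0.001, 1.571]
contact_force: [0.6, 0.2, -0.2]
opening: 0.197
```

Call:
jog_arm(deltas=[{"gripper": 1,"translation": [0,0,0],"dr": [0,0,0]},{"gripper": 1,"translation": [0,0,-0.29],"dr": [0,0,0]},{"gripper": 1,"translation": [0,0,-0.29],"dr": [0,0,0]},{"gripper": 1,"translation": [0,0,-0.28],"dr": [0,0,0]},{"gripper": 0.2,"translation": [0,0,0],"dr": [0,0,0]},{"gripper": 0.2,"translation": [0,0,0],"dr": [0,0,0]},{"gripper": 0.2,"translation": [0,0,0],"dr": [0,0,0]},{"gripper": 0.2,"translation": [0,0,0],"dr": [0,0,0]},{"gripper": 0.2,"translation": [0,0,0],"dr": [0,0,0]},{"gripper": 0.2,"translation": [0,0,0.33],"dr": [0,0,0]},{"gripper": 0.2,"translation": [0,0,0.33],"dr": [0,0,0]},{"gripper": 0.2,"translation": [0,0,0.33],"dr": [0,0,0]}])

```text
clock: 8.75
eef_pos: [395.1, 373.8, 175.3]
tcp_rot: [3.141, -0.0, 1.571]
contact_force: [0.5, 0.5, 0.6]
opening: 0.402
```

```bash
python3 - <<'E'
from h import *
im,c=grab('wrist','w3.png');print(r.sense()['eef_pos'])
im,c=grab('top','t3.png')
E
```

```text
[397.60138211 376.25882118 181.89135385]
```

View pics/w3.png

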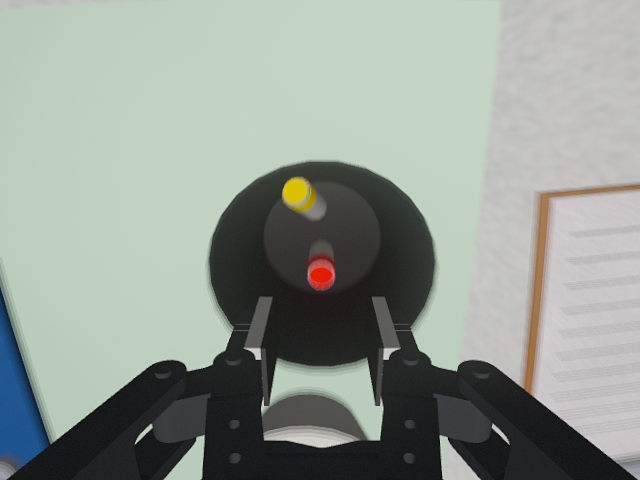

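Wrist view: both plugs are inside the black bowl, yellow at (298,193) and red at (321,272). Next I go to the lever.

Call:
jog_arm(deltas=[{"gripper": 0.2,"translation": [0.023,-0.391,0.02],"dr": [0,0,0]},{"gripper": 0.2,"translation": [0.023,-0.391,0.02],"dr": [0,0,0]},{"gripper": 0.2,"translation": [0.023,-0.391,0.02],"dr": [0,0,0]},{"gripper": -0.4,"translation": [0.023,-0.391,0.02],"dr": [0,0,0]},{"gripper": -0.4,"translation": [0.023,-0.391,0.02],"dr": [0,0,0]},{"gripper": -0.4,"translation": [0.023,-0.391,0.02],"dr": [0,0,0]},{"gripper": -0.4,"translation": [0.023,-0.391,0.02],"dr": [0,0,0]},{"gripper": -0.4,"translation": [0.023,-0.391,0.02],"dr": [0,0,0]},{"gripper": -0.4,"translation": [0.023,-0.391,0.02],"dr": [0,0,0]},{"gripper": -0.4,"translation": [0.023,-0.391,0.02],"dr": [0,0,0]},{"gripper": -0.4,"translation": [0.023,-0.391,0.02],"dr": [0,0,0]},{"gripper": -0.4,"translation": [0.023,-0.391,0.02],"dr": [0,0,0]}])

```text
clock: 9.85
eef_pos: [422.4, -97.2, 198.0]
tcp_rot: [3.14, 0.0, 1.571]
contact_force: [1.1, 0.7, -0.0]
opening: 0.699
```

Call:
jog_arm(deltas=[{"gripper": -0.4,"translation": [0.023,-0.391,0.02],"dr": [0,0,-0.0643]},{"gripper": -0.4,"translation": [0.023,-0.391,0.02],"dr": [0,0,-0.0643]},{"gripper": -0.4,"translation": [0.023,-0.391,0.02],"dr": [0,0,-0.0643]},{"gripper": -0.4,"translation": [0,0,0],"dr": [0,0,0]},{"gripper": -0.4,"translation": [0,0,0],"dr": [0,0,0]},{"gripper": -0.4,"translation": [0,0,0],"dr": [0,0,0]},{"gripper": -0.4,"translation": [0,0,0],"dr": [0,0,0]}])

```text
clock: 10.43
eef_pos: [429.2, -211.4, 203.2]
tcp_rot: [-3.141, -0.0, 1.269]
contact_force: [0.6, 0.5, 0.1]
opening: 0.705
```

```bash
python3 - <<'E'
from h import *
im,c=grab('wrist','w4.png');s=r.sense();print(s['clock'],s['eef_pos'],s['tcp_rot'])
print({k:np.array(v).round(3).tolist() for k,v in c.items()})
E
```

```text
10.4833 [ 429.36928697 -211.2776746   203.22884469] [-3.14120945e+00 -2.61261846e-04  1.26974583e+00]
{'mtx': [[406.518, 0.0, 321.663], [0.0, 406.518, 234.122], [0.0, 0.0, 1.0]], 'k1': -0.071, 'world_from_camera': [[0.297, 0.905, 0.305, 350.786], [0.955, -0.282, -0.094, -186.641], [0.001, 0.319, -0.948, 321.994], [0.0, 0.0, 0.0, 1.0]]}
```

View pics/w4.png

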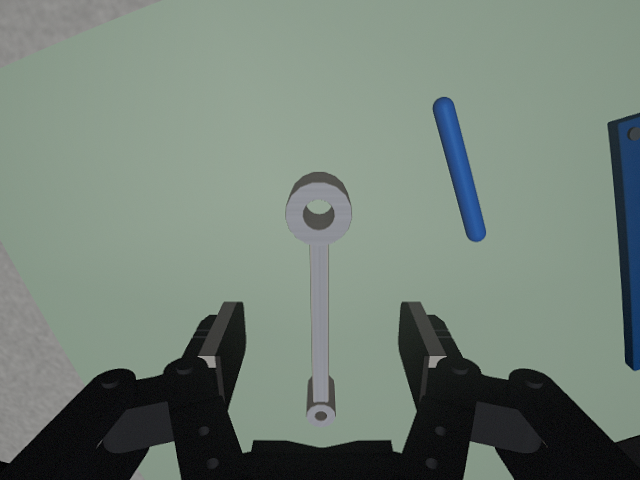

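Wrist view: the boss's bore is at about (319,213), the eye at (320,415), and the web runs straight between the open fingers. No obstacle stands nearby; the marker is over 60 mm away.

```bash
python3 - <<'E'
from h import *
c=r.calibration('wrist');im=cv2.imread('pics/w4.png');g=cv2.cvtColor(im,cv2.COLOR_BGR2GRAY)
hs=cv2.cvtColor(im,cv2.COLOR_BGR2HSV)
m=cv2.inRange(hs,(100,0,110),(175,60,255))
def hole(g,x0,y0,x1,y1,c,z,thr,amin):
    k,lab,st,ce=cv2.connectedComponentsWithStats((g[y0:y1,x0:x1]<thr).astype(np.uint8))
    return [(st[i,2:].tolist(),(ce[i]+[x0,y0]).round(1),onz(c,ce[i]+[x0,y0],z).round(1)) for i in range(1,k) if st[i,4]>amin]
# bore: contour holes of the light metal mask
cs,hi=cv2.findContours(m[150:440,270:370],cv2.RETR_CCOMP,cv2.CHAIN_APPROX_NONE,offset=(270,150))
for k,h in zip(cs,hi[0]):
    if len(k)>15:
        e=cv2.fitEllipse(k);print('hole' if h[3]>=0 else 'outer',np.round(e[0],1),np.round(e[1],1),onz(c,e[0],44).round(1),cv2.boundingRect(k))
T=np.array(c['world_from_camera']).copy();T1=np.array([[0.001,.948,.317,444.038],[1,-.001,0,77.984],[0,.317,-.948,294.401],[0,0,0,1]])
c1=dict(c);c1['world_from_camera']=T1
w=cv2.imread('pics/w1.png');h1=cv2.cvtColor(w,cv2.COLOR_BGR2HSV);m1=cv2.inRange(h1,(0,0,90),(180,90,255))
print('pin',onz(c1,(308.3,128.7),52))
for b in((262,80,355,172),(290,344,340,384)):
    x0,y0,x1,y1=b;cs,_=cv2.findContours(m1[y0:y1,x0:x1],cv2.RETR_EXTERNAL,cv2.CHAIN_APPROX_NONE,offset=(x0,y0))
    k=max(cs,key=cv2.contourArea);e=cv2.minEnclosingCircle(k);e2=cv2.fitEllipse(k);print(np.round(e[0],1),e[1],np.round(e2[0],1),onz(c1,e2[0],27).round(1),cv2.boundingRect(k))
y=cv2.inRange(h1,(15,110,60),(34,255,255))[100:160,280:340];k=max(cv2.findContours(y,0,1)[0],key=cv2.contourArea)+[280,100];print('pinblob',cv2.boundingRect(k),cv2.minEnclosingCircle(k),onz(c1,cv2.fitEllipse(k)[0],52))
E
```

```text
outer [320.6 415.3] [21.1 27.5] [ 598. -264.   44.] (307, 405, 28, 22)
hole [320.5 415.5] [10.8 12.9] [ 598.2 -264.1   44. ] (314, 410, 14, 12)
outer [319.  276.4] [ 68.1 205.6] [ 471.8 -225.9   44. ] (286, 183, 66, 220)
hole [318.3 214. ] [31.9 32.6] [ 425.4 -211.9   44. ] (302, 198, 34, 33)
pin [460.48194648  70.27575841  52.        ]
[308.6 125.9] 38.150245666503906 [308.7 125.9] [460.4  69.7  27. ] (272, 89, 75, 76)
[313.9 364. ] 16.38643455505371 [313.7 364.9] [641.5  71.6  27. ] (298, 352, 33, 27)
pinblob (295, 116, 26, 27) ((307.5, 128.94000244140625), 13.700233459472656) [460.67259475  69.8896367   52.        ]
```

Call:
jog_arm(deltas=[{"gripper": -0.4,"translation": [0.257,-0.081,0],"dr": [0,0,0.005]},{"gripper": -0.4,"translation": [0.256,-0.081,0],"dr": [0,0,0]},{"gripper": -0.4,"translation": [0,0,-0.35],"dr": [0,0,0]},{"gripper": -0.4,"translation": [0,0,-0.35],"dr": [0,0,0]},{"gripper": -0.4,"translation": [0,0,-0.35],"dr": [0,0,0]},{"gripper": -0.4,"translation": [0,0,-0.35],"dr": [0,0,0]},{"gripper": -0.4,"translation": [0,0,-0.17],"dr": [0,0,0]},{"gripper": -0.4,"translation": [0,0,-0.1],"dr": [0,0,0]},{"gripper": -0.4,"translation": [0,0,0],"dr": [0,0,0]},{"gripper": -0.4,"translation": [0,0,0],"dr": [0,0,0]}], squeeze=60)

```text
clock: 11.32
eef_pos: [481.3, -228.1, 36.7]
tcp_rot: [-3.142, -0.0, 1.277]
contact_force: [0.0, -0.4, 0.2]
opening: 0.699
```

Call:
jog_arm(deltas=[{"gripper": 1,"translation": [0,0,0],"dr": [0,0,0]},{"gripper": 1,"translation": [0,0,0],"dr": [0,0,0]},{"gripper": 1,"translation": [0,0,0],"dr": [0,0,0]},{"gripper": 1,"translation": [0,0,0],"dr": [0,0,0]},{"gripper": 1,"translation": [0,0,0],"dr": [0,0,0]},{"gripper": 1,"translation": [0,0,0],"dr": [0,0,0]},{"gripper": 1,"translation": [0,0,0],"dr": [0,0,0]},{"gripper": 1,"translation": [0,0,0],"dr": [0,0,0]},{"gripper": 1,"translation": [0,0,0],"dr": [0,0,0]}])

```text
clock: 12.07
eef_pos: [481.5, -229.0, 37.5]
tcp_rot: [3.14, 0.0, 1.275]
contact_force: [-1.0, 0.5, 8.0]
opening: 0.152
```

Call:
jog_arm(deltas=[{"gripper": 1,"translation": [0,0,0.05],"dr": [0,0,0]},{"gripper": 1,"translation": [0,0,0.1],"dr": [0,0,0]},{"gripper": 1,"translation": [0,0,0.2],"dr": [0,0,0]},{"gripper": 1,"translation": [0,0,0.25],"dr": [0,0,0]},{"gripper": 1,"translation": [0,0,0.25],"dr": [0,0,0]},{"gripper": 1,"translation": [0,0,0.2],"dr": [0,0,0]},{"gripper": 1,"translation": [0,0,0.1],"dr": [0,0,0]},{"gripper": 1,"translation": [0,0,0],"dr": [0,0,0]},{"gripper": 1,"translation": [0,0,0],"dr": [0,0,0]}])

```text
clock: 12.82
eef_pos: [480.8, -228.7, 151.4]
tcp_rot: [3.141, 0.0, 1.276]
contact_force: [-0.5, 0.2, -4.5]
opening: 0.155
```

```bash
python3 - <<'E'
from h import *
im,c=grab('wrist','w5.png');s=r.sense();print(s['eef_pos'],s['tcp_rot'],s['contact_force'],s['wrist_torque'])
im2,c2=grab('scene','s5.png')
cv2.imwrite('pics/v5.png',np.hstack([cv2.resize(im,(400,300)),cv2.resize(im2,(400,300))]))
E
```

```text
[ 480.24284899 -228.4036465   150.56151163] [-3.14051156e+00 -1.64671100e-04  1.27554231e+00] [ 0.55174279  0.19395439 -4.94389005] [-0.02856985 -0.00436961  0.06197163]
```

View pics/v5.png

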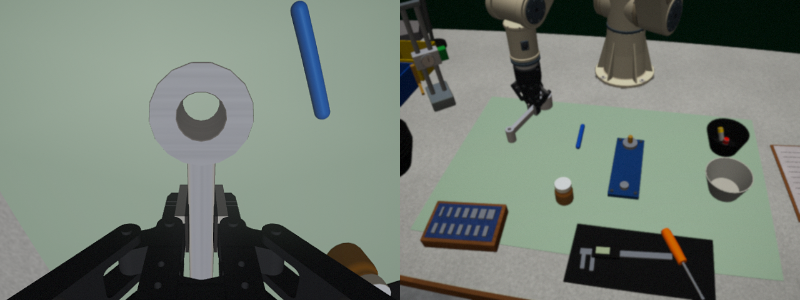

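The split view shows the lever held level, with the bore at (202,113) in the half-scale wrist image. Wrist torque is near 0 and the load is about 4.9 N. Next I carry it over the fixture.

Call:
jog_arm(deltas=[{"gripper": 1,"translation": [0.02,0.1,0],"dr": [0,0,0.016]},{"gripper": 1,"translation": [0.03,0.2,0],"dr": [0,0,0.016]},{"gripper": 1,"translation": [0.04,0.3,0],"dr": [0,0,0.016]},{"gripper": 1,"translation": [0.04,0.35,0],"dr": [0,0,0.016]},{"gripper": 1,"translation": [0.04,0.35,0],"dr": [0,0,0.016]},{"gripper": 1,"translation": [0.04,0.35,0],"dr": [0,0,0.016]},{"gripper": 1,"translation": [0.04,0.35,0],"dr": [0,0,0.016]},{"gripper": 1,"translation": [0.04,0.35,0],"dr": [0,0,0.016]},{"gripper": 1,"translation": [0.04,0.3,0],"dr": [0,0,0.016]},{"gripper": 1,"translation": [0.02,0.2,0],"dr": [0,0,0.016]},{"gripper": 1,"translation": [0.019,0.134,0],"dr": [0,0,0.016]},{"gripper": 1,"translation": [0,0,0],"dr": [0,0,0.016]}])

```text
clock: 13.92
eef_pos: [517.3, 72.8, 150.2]
tcp_rot: [-3.14, -0.001, 1.582]
contact_force: [-0.5, 1.2, -3.2]
opening: 0.155
```

Call:
jog_arm(deltas=[{"gripper": 1,"translation": [0,0,-0.1],"dr": [0,0,0]},{"gripper": 1,"translation": [0,0,-0.1],"dr": [0,0,0]},{"gripper": 1,"translation": [0,0,-0.05],"dr": [0,0,0]},{"gripper": 1,"translation": [0,0,0],"dr": [0,0,0]},{"gripper": 1,"translation": [0,0,0],"dr": [0,0,0]},{"gripper": 1,"translation": [0,0,0],"dr": [0,0,0]},{"gripper": 1,"translation": [0,0,0],"dr": [0,0,0]}])

```text
clock: 14.5
eef_pos: [518.0, 69.5, 126.5]
tcp_rot: [3.141, -0.0, 1.577]
contact_force: [-0.3, 0.4, -3.7]
opening: 0.152
```

```bash
python3 - <<'E'
from h import *
im,c=grab('wrist','w6.png');s=r.sense();print(s['eef_pos'],s['tcp_rot'],s['contact_force'],s['wrist_torque'])
im2,c2=grab('scene','s6.png');im3,c3=grab('top','t6.png')
cv2.imwrite('pics/v6.png',np.vstack([np.hstack([cv2.resize(im,(400,300)),cv2.resize(im2[180:345,280:500],(400,300))]),np.hstack([cv2.resize(im3[150:330,220:460],(400,300)),cv2.resize(im3[:,:],(400,300))])]))
E
```

```text
[518.07630577  69.52431424 126.62202165] [ 3.14089357e+00 -9.83792162e-05  1.57667132e+00] [ 1.29435915  0.04518113 -3.50036768] [-0.01128247  0.01695553 -0.01012051]
```

View pics/v6.png

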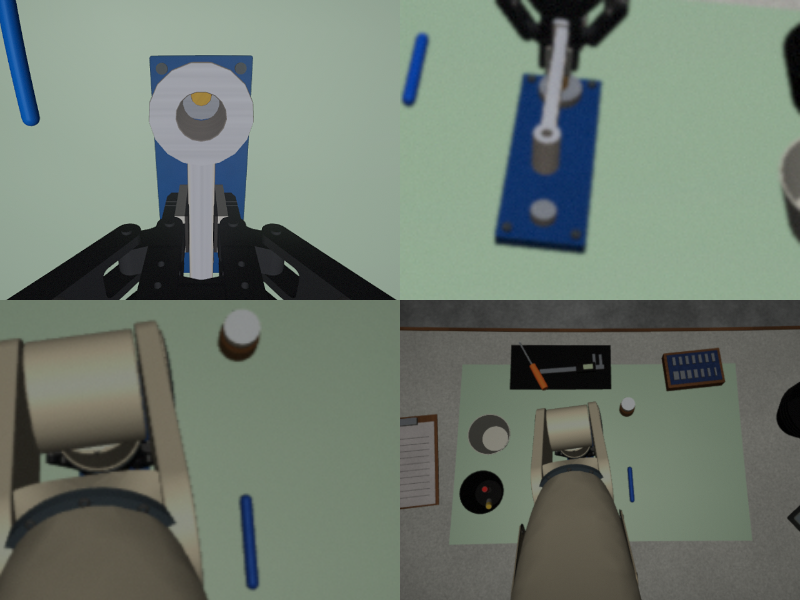

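The wrist view shows the pin through the bore at half-scale (201,99), centred sideways. The scene view shows the eye at (547,133) in line with the rest at (543,210). I'll compute both offsets.

```bash
python3 - <<'E'
from h import *
c=r.calibration('wrist');cs=r.calibration('scene');im=cv2.imread('pics/w6.png');hs=cv2.cvtColor(im,cv2.COLOR_BGR2HSV)
zt=126.3-36+44
m=cv2.inRange(hs,(90,0,140),(175,50,255));cv2.imwrite('pics/m6.png',m)
ks,hi=cv2.findContours(m[80:300,220:430],cv2.RETR_CCOMP,cv2.CHAIN_APPROX_NONE,offset=(220,80))
for k,h in zip(ks,hi[0]):
    if len(k)>60: print(cv2.boundingRect(k),'hole' if h[3]>=0 else 'outer',np.round(cv2.fitEllipse(k)[0],1),onz(c,cv2.fitEllipse(k)[0],zt).round(1))
y=cv2.inRange(hs,(15,110,60),(34,255,255));k=max(cv2.findContours(y[130:230,280:370],0,1)[0],key=cv2.contourArea)+[280,130];x,yy,w,h=cv2.boundingRect(k);print('pin vis',x,yy,w,h,onz(c,(x+w/2-.5,yy),52).round(1)+[8,0,0])
b=cv2.inRange(hs,(95,120,30),(130,255,255));b[:,:200]=0
rows=[(r_,np.where(b[r_])[0]) for r_ in(92,100,110,250,270)]
for r_,q in rows: print(r_,q.min(),q.max(),onz(c,(q.min(),r_),15).round(1),onz(c,(q.max(),r_),15).round(1))
col=np.where(b[:,320])[0].min();print('edge',col,onz(c,(320,col),15).round(1),'+120')
# scene
s=cv2.imread('pics/s6.png');g=cv2.cvtColor(s,cv2.COLOR_BGR2HSV);g2=cv2.inRange(g,(0,0,90),(180,70,255))
ks,_=cv2.findContours(g2[282:310,345:375],0,cv2.CHAIN_APPROX_NONE,offset=(345,282));k=max(ks,key=cv2.contourArea);print('rest',cv2.boundingRect(k),onz(cs,cv2.fitEllipse(k)[0],27).round(1))
px=(280+547/400*220,180+133/300*165);print('eye approx',px,onz(cs,px,zt).round(1))
cr=s[225:320,310:400];cv2.imwrite('pics/e6.png',cv2.resize(cr,None,fx=6,fy=6,interpolation=cv2.INTER_CUBIC))
E
```

```text
(239, 101, 166, 199) outer [321.6 190.2] [460.4  69.6 134.3]
(280, 146, 84, 82) hole [321.5 185.9] [459.2  69.6 134.3]
pin vis 306 148 32 21 [466.5  69.6  52. ]
92 240 403 [432.9  25.4  15. ] [432.4 113.5  15. ]
100 240 403 [437.1  25.2  15. ] [436.5 113.8  15. ]
110 240 402 [442.3  25.   15. ] [441.8 113.6  15. ]
250 249 395 [524.2  26.   15. ] [523.7 114.7  15. ]
270 251 394 [537.4  26.5  15. ] [536.9 114.9  15. ]
edge 89 [431.3  68.7  15. ] +120
rest (352, 290, 14, 11) [641.4  70.6  27. ]
eye approx (580.8499999999999, 253.15) [587.3 437.9 134.3]
```

View pics/e6.png

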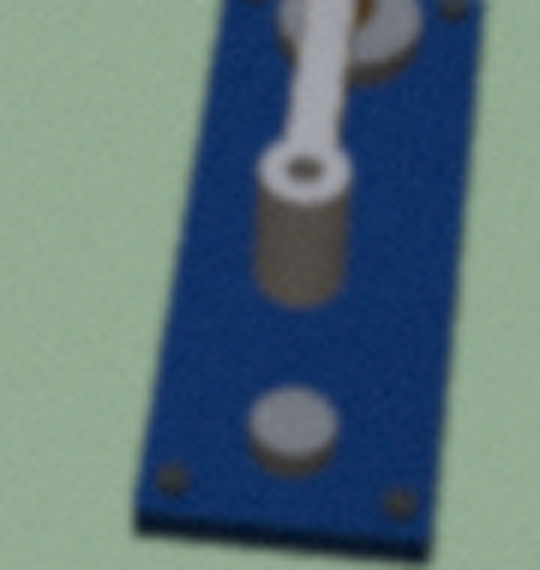

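```bash
python3 - <<'E'
from h import *
cs=r.calibration('scene')
f=lambda p:((p[0]+.5)/6-.5+310,(p[1]+.5)/6-.5+225)
print('eye',onz(cs,f((305,170)),134.3),'rest',onz(cs,f((294,424)),27))
print('eye bottom edge pt',onz(cs,f((299,307)),90.3),'top front edge',onz(cs,f((303,203)),134.3))
print('pin seat right edge etc', r.sense()['eef_pos'])
E
```

```text
eye [641.60924148  70.08676004 134.3       ] rest [641.75526186  70.78290027  27.        ]
eye bottom edge pt [652.49769321  71.23209572  90.3       ] top front edge [654.29815834  70.96654588 134.3       ]
pin seat right edge etc [518.03729076  69.60423986 126.64601919]
```

Call:
jog_arm(deltas=[{"gripper": 1,"translation": [0.007,0.004,-0.05],"dr": [0,0,0]},{"gripper": 1,"translation": [0,0,-0.05],"dr": [0,0,0]},{"gripper": 1,"translation": [0,0,-0.02],"dr": [0,0,0]},{"gripper": 1,"translation": [0,0,0],"dr": [0,0,0]},{"gripper": 1,"translation": [0,0,0],"dr": [0,0,0]},{"gripper": 1,"translation": [0,0,0],"dr": [0,0,0]},{"gripper": 1,"translation": [0,0,0],"dr": [0,0,0]},{"gripper": 1,"translation": [0,0,0],"dr": [0,0,0]},{"gripper": 1,"translation": [0,0,0],"dr": [0,0,0]},{"gripper": 1,"translation": [0,0,0],"dr": [0,0,0]}])

```text
clock: 15.48
eef_pos: [518.6, 70.1, 114.4]
tcp_rot: [3.141, -0.0, 1.577]
contact_force: [0.4, 0.1, -3.9]
opening: 0.151
```

```bash
python3 - <<'E'
from h import *
im,_=grab('scene','s7.png');w,_=grab('wrist','w7.png');s=r.sense();print(s['clock'],s['eef_pos'],s['tcp_rot'],s['contact_force'],s['wrist_torque'],s['opening'])
cv2.imwrite('pics/v7.png',np.hstack([cv2.resize(im,(400,300)),cv2.resize(im[225:320,310:437],(400,300),interpolation=2)]))
E
```

```text
15.5833 [518.51204724  70.12482677 114.33847215] [ 3.14149139e+00 -4.56421989e-06  1.57723781e+00] [-1.0256502  -0.16265135 -2.31054708] [0.01706476 0.03855783 0.00377968] 0.1500594010092816
```

View pics/v7.png

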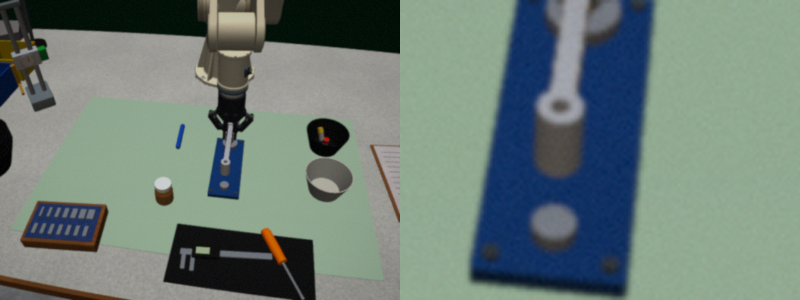

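The scene view shows both plugs in the black bowl at (323,135), the other things where they were, and the eye (561,103) above and in line with the rest (553,222). Handing in.

```bash
python3 -c "
from rig import r
print(r.sign_off())"
```

```text
the job is handed in; nothing more can be done
None
```

I dropped both plugs into the black bowl, then lifted the lever at its balance point. I handed in at about 15.6 s, still holding it level over the fixture. Its underside is at about z = 78 mm, roughly 26 mm above the pin top.

- **Rest alignment:** before the last move, the scene camera put the eye within about 1 mm of the rest.
- **Pin alignment:** the wrist camera put the bore within about 1.5 mm of the pin along the fixture and under 0.5 mm across it. I then shifted 0.7 mm and 0.4 mm to split the difference and did not measure again; I only viewed the scene picture.
- **Camera disagreement:** the top camera placed the pin and rest about 2–3 mm off the wrist values, with the rest also off the scene camera's. I went with the wrist and scene values, because the arm hid the fixture from the top view at the end.
- **Grip and level:** wrist torque was about 0.04 N m at the last reading. The vertical force in the final pose read 2.3–3.9 N, against 4.5–4.9 N just after lifting. I took this as sensor noise, since the pictures show the lever clear of everything.
- **Bench:** the bowls, jar and marker look unmoved in the last scene picture.

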